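Lock a bayonet filter cartridge into the chromatograph's filter block

ROBOT

A 7-joint arm with a two-finger parallel gripper is mounted at the origin on the work surface. World frame = base frame: x ahead of the robot, y to its left, z up, the work surface at z = 0. Lengths are in m, angles in rad, forces in N, time in s.
With the tool pointing down it reaches from about 0.425 to 0.875 m from the base axis. Payload 8.4 kg.
Tool frame: the origin (TCP) lies at the very end of the fingers, on their centre line; the grasp point (between the pads) lies 19 mm behind it (hold_point_z is the distance from the TCP to the grasp point, in m); z points along the fingers, y is the line along which they close (so a half turn about z gives the same grasp; the last joint's range is limited). The gripper opens to 85 mm and grips with 20 to 120 N. Pads are 22 mm wide; open, the fingers measure 114 mm over their backs; the gripper's body (76 mm by 85 mm) begins 54 mm behind the grasp point. The pads swing forward as they close: fully open they stand 13 mm farther back than shut.
Start: joints at [-1.247, 0.333, 0.04, 1.465, -0.013, 1.343, -0.059], TCP at [0.267, 0.593, 0.231] pointing down, gripper open.
Joint ranges: [-2.58, 2.58], [-0.38, 2.09], [-1.3, 1.39], [0.25, 2.4], [-1.5, 4.64], [0.08, 2.09], [-2.65, 2.65]. Speed limits (rad/s): [2.22, 2.22, 2.79, 2.79, 3.14, 3.14, 3.14].

INTERFACE

Orientations are given as a unit quaternion [x, y, z, w].
In Python, from plant import * gives the robot as it stands. The module is installed in compiled form; this text tells all that it offers.
- The arm moves only by the tool apply_moves, never from a script. Its argument "commands" is a list of rows, each a list of 3 entries, a list of its own where there are three numbers: the opening in per cent of the stroke, from 0 (shut) to 100 (fully open), then the shift along the tool's x, y, z in mm, then the turn about the tool's z in degrees. In form: [[fingers, [tx, ty, tz], roll], ...]. A call has 1 to 12 rows; each row shifts and turns the commanded pose from where the row before left it, along the tool's axes as they then stand; what a row does not reach is not made up. A row lasts 1/10 s, in which the tool goes at most 50 mm and 8.59 degrees, less where a joint would pass 70% of its speed; a pose out of reach is approached as far as the arm can. A call is refused whole if a number of a shift passes 50 or a number of a turn 8.59, either way. A call with a gripper value outside its range is refused whole. The fingers move at their own pace and stop on an object; "squeeze" is the grip in N (left out, the last holds). Time passes only in rows, so rows that do not move let the fingers close. It gives the time, the measured TCP pose, the force, the opening and the grip force at its end, in the units of the state.
- observe(): the state, without advancing time (a new reading comes with each control period).
- camera(name): name is "side" or "top"; returns a dict with "frame" (384x512x3 uint8, blue, green, red), "K" (3x3 intrinsics, pixels), "k1" (the pictures are not rectified: a ray, as slopes to the right and down, at radius r is drawn at 1 + k1 r^2 times it, then the intrinsics apply), "R" (3x3) and "t" (3): a world point X has camera coordinates R X + t. Camera axes: x right, y down, z forward; pixel columns grow to the right and rows downward; lengths in m; the calibration is good to about 2 mm. A picture is of the moment at which its call begins. There is no depth.
- sign_off(): hands the job in; it is judged then, once.
The state is a dict: "time_s": time; "joint_pos": joint angles; "joint_velocities": joint speeds; "joint_efforts": joint torques, N m; "tcp_pos": TCP position; "tool_rot": TCP orientation; "contact_force": force on the tool from outside, world axes, zero at the start; "moment": the same for the moment, N m; "grip_width": finger opening in m; "gripper_force": force on a finger pad.
Only numpy, scipy, OpenCV 4.12 (cv2) and the standard library are available. Lean on these libraries where they do the work, as an engineer would, in place of code of your own. Each camera call takes 0.05 s, during which the arm holds its last target. There are 200 camera calls.

TASK

Fit the spare filter cartridge that belongs in the open port of the twin filter block - the slim one with the two lugs at its foot: lower it with the lugs through the port's two slots, push it down against the spring and give it a quarter turn clockwise (seen from above), so that it stays locked and upright with its grip bar square to the slots, like the cartridge already fitted next door. Let go of it, and leave the other two spare cartridges standing where they are.

Things in the scene. Friction and masses are not known exactly. Their poses are not given: they have to be found in the camera images.
- cartridge_grip (a point): Grip-bar centre of the cartridge to fit, 87 mm above its foot: white upright cylinder, 40 mm diameter, 62 mm tall; black grip bar on top (44 along x, 16 thick along y, 62 to 112 mm above the foot; grasp across y); straight pair of lugs along x at the foot, in line with the grip bar, 66 mm tip to tip, 12 wide, 6 to 14 mm above the foot. z up; half-turn symmetric. About 0.18 kg.
- port (a point): Centre of the empty one of two round sockets on a grey base, at its lip's top, 50 mm above the bench; z up. Opening 48 mm wide, lug slots along +x and -x 24 wide, out to 38 mm. A fitted cartridge is at y -120. Height of grip-bar centre above this point: 73 mm resting on the spring plate (4 N, +0.2 N/mm); 51 (bottom) to 64 pushed, free to turn; 65 locked. Stops: 105 deg clockwise, 40 anticlockwise.
- plain_grip (a point): Centre of the grip bar of a spare cartridge not wanted here, to be left alone: same body, size and grip bar as the one to fit, but no lugs. Point 87 mm above its foot.
- wide_grip (a point): Centre of the grip bar of another spare not wanted here, to be left alone: a wider body, 60 mm in diameter, with longer lugs, 90 mm from tip to tip; same height and grip bar. Point 87 mm above its foot.
Things that resemble listed ones, but are neither listed nor needed, are in the scene too. Leave any red or yellow look-alike of the part that bears cartridge_grip alone.

How it is judged:
By the outcome, as a careful person would: the job done as asked, in the order asked, and still so for the second after the job is handed in, with the robot touching nothing.
It also fails if it takes over 48 s, if anything falls off the work surface, if the arm or the gripper's body presses on something with over 40 N, if the wrist force passes 120 N, or if a joint passes its speed limit or range.

## Working session

There is one attempt and no reset: what is moved stays moved. The work goes in short steps, Python scripts to look and compute and a tool call to move; the robot and the scene stay as the last step left them, time stands still between calls to the robot, and variables do not carry over. Pictures are saved under pics/ and viewed, at most 10 in all, crops included, and the job is handed in when it is done.

Besides the shell and the picture viewer there is one more tool, called after ">>>" as name(argument=value, ...) on one line, values as JSON. apply_moves: Moves the arm, as the interface text tells. Its arguments: {"type":"object","properties":{"commands":{"type":"array","items":{"type":"array"}},"squeeze":{"type":"number"}},"required":["commands"]}

```bash
mkdir -p pics; cat > h.py <<'E'
from plant import *
import numpy as np, cv2
def ray(c,uv):
    K=np.array(c["K"]);d=np.array([[c["k1"],0,0,0,0.]]).ravel()
    p=cv2.undistortPoints(np.array([[uv]],float),K,d).ravel()
    R=np.array(c["R"]);t=np.array(c["t"])
    return -R.T@t, R.T@np.array([p[0],p[1],1])
def onz(c,uv,z):
    o,r=ray(c,uv); return o+r*(z-o[2])/r[2]
def proj(c,X):
    R=np.array(c["R"]);t=np.array(c["t"])
    return cv2.projectPoints(np.array([X],float),cv2.Rodrigues(R)[0],t,np.array(c["K"]),np.array([c["k1"],0,0,0,0.]))[0].ravel()
E
python3 - <<'E'
from h import *
for n in("top","side"):
    c=camera(n); cv2.imwrite(f"pics/{n}0.png",cv2.resize(c["frame"],(800,600),interpolation=cv2.INTER_CUBIC)); cv2.imwrite(f"{n}_raw.png",c["frame"])
    print(n,c["K"],c["k1"],-np.array(c["R"]).T@c["t"],np.array(c["R"])[2])
s=observe();print(s)
E
```

```text
top [[469.50286249   0.         247.76260434]
 [  0.         469.50286249 187.81783968]
 [  0.           0.           1.        ]] -0.10218791771268046 [0.34697182 0.12231882 0.98741303] [ 0.21994128 -0.02670905 -0.9751474 ]
side [[498.04371831   0.         253.75517898]
 [  0.         498.04371831 180.63630396]
 [  0.           0.           1.        ]] -0.21840125034084393 [ 0.03736782 -0.3961298   0.75423173] [ 0.53010349  0.50664075 -0.67993047]
{'time_s': 0.1, 'joint_pos': array([-1.24718481,  0.33385374,  0.03986745,  1.46620565, -0.01337773,
        1.34324075, -0.05846932]), 'joint_velocities': array([-8.70467701e-05, -2.51345085e-03, -2.43546304e-04, -1.15329551e-03,
       -1.83888713e-03,  4.55912479e-04,  1.90736696e-03]), 'joint_efforts': array([ 3.71636386e-03, -6.60012674e+01,  1.37044027e+00, -4.06480086e+01,
        1.72576489e-02,  8.87194328e-03, -2.64655608e-05]), 'tcp_pos': array([0.26657324, 0.59238152, 0.23049021]), 'tool_rot': array([ 2.09822120e-01,  9.77739310e-01, -7.14852649e-04, -9.37600221e-05]), 'contact_force': array([ 0.33234701, -0.28498388,  0.03046309]), 'moment': array([ 0.00339404, -0.01413146,  0.03212129]), 'gripper_force': 0.0, 'grip_width': 0.0854627320135407}
```

View pics/top0.png

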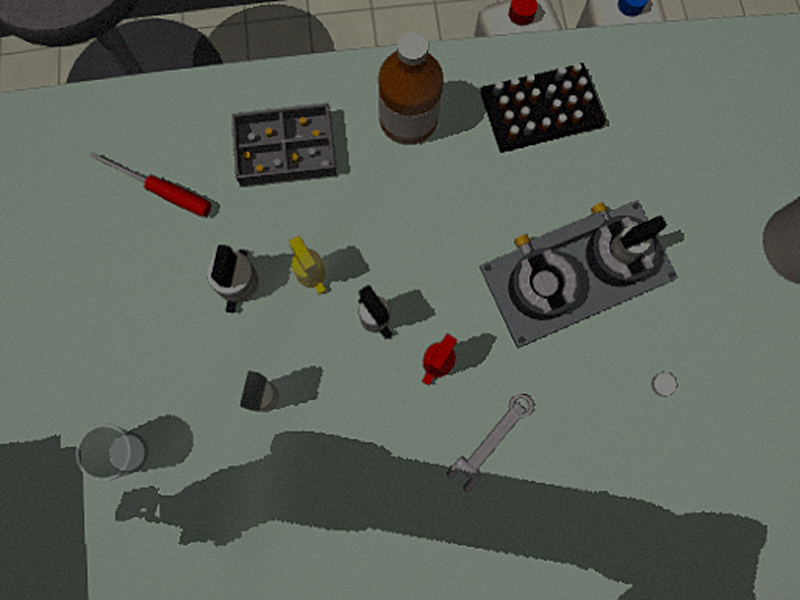

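View pics/side0.png

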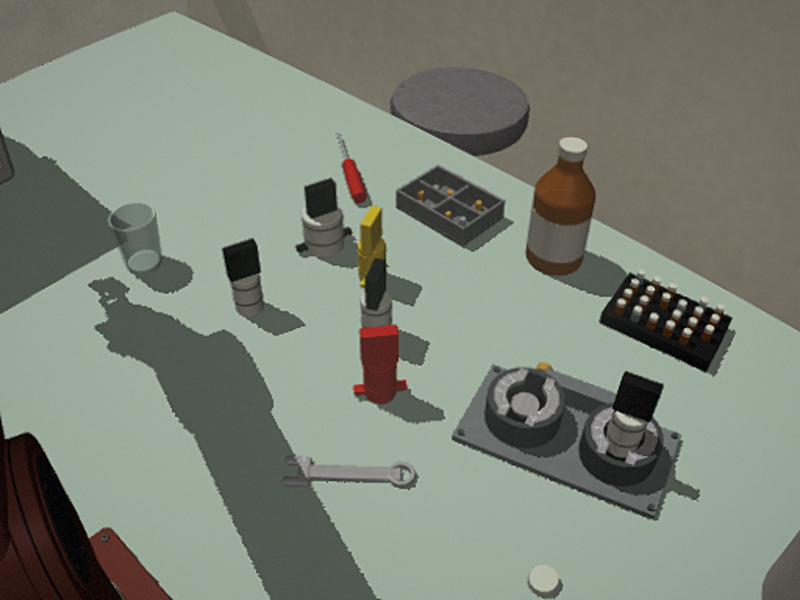

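The cartridge to fit is at (375,308) in the top picture and (375,295) in the side picture: white, with lugs, between the yellow and red look-alikes. The wide one is at (232,275) and the plain one at (258,392). The open port is at (546,283) with its slots running up-left to down-right, and the fitted cartridge is at (625,248).

```bash
python3 - <<'E'
from h import *
t=cv2.imread("top_raw.png");s=cv2.imread("side_raw.png")
def cr(i,x,y,w,h): return cv2.resize(i[y:y+h,x:x+w],(400,300),interpolation=cv2.INTER_CUBIC)
a=np.vstack([np.hstack([cr(t,210,170,64,48),cr(t,306,140,96,72)]),np.hstack([cr(s,200,160,80,60),cr(s,290,225,96,72)])])
a=cv2.convertScaleAbs(a,alpha=1.5)
cv2.imwrite("pics/crops.png",a)
E
```

```text
(no output)
```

View pics/crops.png

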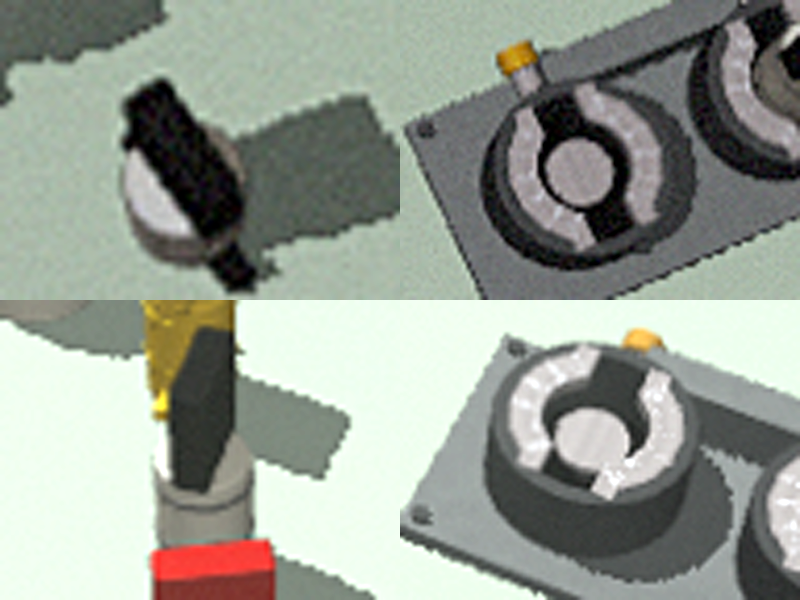

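```bash
python3 - <<'E'
from h import *
T=camera("top");S=camera("side")
# port: white arcs cast on z=.05, circle fit
for n,c,box in(("top",T,(325,155,375,207)),("side",S,(308,232,364,288))):
    f=cv2.cvtColor(c["frame"],cv2.COLOR_BGR2HSV)
    x0,y0,x1,y1=box
    m=np.zeros(f.shape[:2],np.uint8); m[y0:y1,x0:x1]=(f[y0:y1,x0:x1,2]>118)&(f[y0:y1,x0:x1,1]<40)
    k,l,st,ce=cv2.connectedComponentsWithStats(m,connectivity=4)
    for i in range(1,k):
        if st[i,4]>25: print(n,i,st[i],ce[i],onz(c,ce[i],.05).round(4))
    P=np.array([onz(c,(x,y),.05)[:2] for y,x in np.argwhere(m)])
    np.save(n+"_white.npy",P)
for n,c,uv in(("top",T,(240,198)),("side",S,(240,180))):
    p=onz(c,uv,.1);print(n,p.round(4)); 
    for d in([0,0,-.1],[.03,0,0],[0,.03,0]): print(proj(c,p+d)-proj(c,p))
fs=[]
for c,b in((T,(220,178,40,44)),(S,(226,160,28,44))):
    x,y,w,h=b; g=np.clip(c["frame"][y:y+h,x:x+w].astype(float)*2.8,0,255).astype(np.uint8)
    fs.append(cv2.resize(g,None,fx=10,fy=10,interpolation=cv2.INTER_NEAREST)); 
cv2.imwrite("pics/bar.png",np.hstack(fs))
E
```

```text
top 1 [325 155   5   7  27] [326.66666667 157.59259259] [ 0.6037 -0.0743  0.05  ]
side 1 [308 232  37  33 406] [323.30295567 242.91871921] [ 0.5539 -0.0808  0.05  ]
side 2 [351 232  13   9  81] [358.35802469 235.08641975] [ 0.6149 -0.1174  0.05  ]
side 3 [327 242  31  31 455] [343.25054945 258.0967033 ] [ 0.5507 -0.1295  0.05  ]
top [0.5288 0.1152 0.1   ]
[0.69658784 9.37713435]
[ -1.720447   -15.03108654]
[-15.46472151   1.748235  ]
side [0.5302 0.1117 0.1   ]
[ 0.7486599  35.40813843]
[10.79919602 -7.4375029 ]
[-10.77706725  -7.21183235]
```

View pics/bar.png

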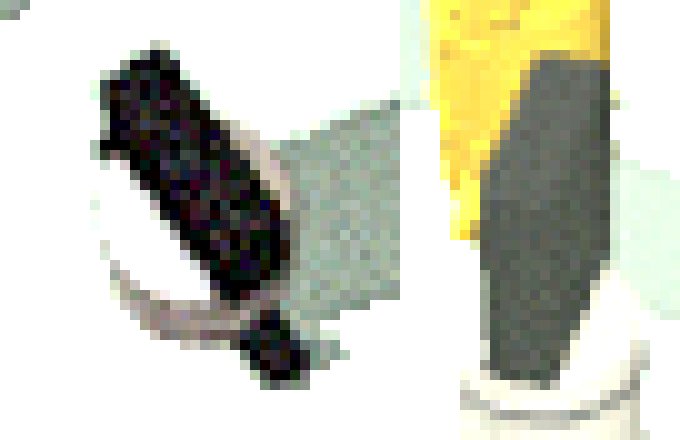

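```bash
python3 - <<'E'
from h import *
T=camera("top");S=camera("side")
def tri(a,b):
    o1,r1=ray(T,a);o2,r2=ray(S,b)
    A=np.c_[r1,-r2];k=np.linalg.lstsq(A,o2-o1,rcond=None)[0]
    p,q=o1+r1*k[0],o2+r2*k[1];return (p+q)/2,np.linalg.norm(p-q)
a,b=(239.2,191.7),(240,171.8)
print("bar",onz(T,a,.112),onz(S,b,.112),tri(a,b))
cor=[((160,42),(605,60)),((103,78),(535,55)),((232,253),(482,180)),((290,195),(555,195))]
tc=[onz(T,(220+x/10-.5,178+y/10-.5),.112)[:2] for x,y in [(160,42),(103,78),(232,253),(290,195)]]
sc=[onz(S,(226+(x-400)/10-.5,160+y/10-.5),.112)[:2] for x,y in [(535,55),(608,62),(555,195),(482,180)]]
print(np.round(tc,4));print(np.round(sc,4))
d=lambda p,q:np.degrees(np.arctan2(*(p-q)[::-1]))%180
print("yaw",[d(tc[0],tc[3]),d(tc[1],tc[2])],[d(sc[1],sc[2]),d(sc[0],sc[3])])
lt=onz(T,(220+26.5-.5,178+38-.5),.012);print("lugtip",lt)
for n,c,box in(("top",T,(325,158,375,207)),("side",S,(308,232,364,288))):
    f=cv2.medianBlur(c["frame"],3);f=cv2.cvtColor(f,cv2.COLOR_BGR2HSV)
    x0,y0,x1,y1=box; sub=f[y0:y1,x0:x1]
    th,mm=cv2.threshold(sub[...,2].copy(),0,255,cv2.THRESH_OTSU)
    th=max(th,105 if n=="top" else 150)
    m=np.zeros(f.shape[:2],np.uint8);m[y0:y1,x0:x1]=(sub[...,2]>th)&(sub[...,1]<60)
    print(n,th); cv2.imwrite(f"m_{n}.png",m*255)
    big=cv2.resize(m[y0:y1,x0:x1]*255,(400,400),interpolation=cv2.INTER_NEAREST)
    im=cv2.resize(c["frame"][y0:y1,x0:x1],(400,400))
    np.save(n+"b.npy",np.vstack([im[:300],cv2.cvtColor(big,8)[:300]]) )
    k,l,st,ce=cv2.connectedComponentsWithStats(m,connectivity=4)
    for i in range(1,k):
        if st[i,4]>20: print(i,st[i],ce[i],onz(c,ce[i],.05)[:2].round(4))
cv2.imwrite("pics/port.png",np.hstack([np.load("topb.npy"),np.load("sideb.npy")]))
E
```

```text
bar [0.53874622 0.11544955 0.112     ] [0.53767485 0.11894043 0.112     ] (array([0.53697728, 0.11626033, 0.11461484]), np.float64(0.002818908225948405))
[[0.5591 0.1203]
 [0.5533 0.1319]
 [0.5165 0.1112]
 [0.5265 0.099 ]]
[[0.5505 0.1345]
 [0.5589 0.1228]
 [0.5245 0.103 ]
 [0.5178 0.116 ]]
yaw [np.float64(33.15736908514278), np.float64(29.394998628074458)] [np.float64(29.80970685560109), np.float64(29.509829295979632)]
lugtip [0.50809388 0.10615326 0.012     ]
top 105
3 [350 162  15  13  63] [356.92063492 167.47619048] [ 0.5755 -0.134 ]
4 [333 168  19  31 160] [339.2875  184.19375] [ 0.5444 -0.0915]
6 [351 175   5  13  33] [353.36363636 180.90909091] [ 0.5479 -0.1218]
7 [361 175   7  16  49] [364.65306122 181.44897959] [ 0.5441 -0.145 ]
8 [342 177   8  11  41] [345.02439024 182.56097561] [ 0.5464 -0.1039]
side 150
1 [308 232  37  13 141] [322.39007092 234.24113475] [ 0.5695 -0.0664]
2 [350 232  14   8  72] [358.26388889 234.61111111] [ 0.6157 -0.1166]
```

View pics/port.png

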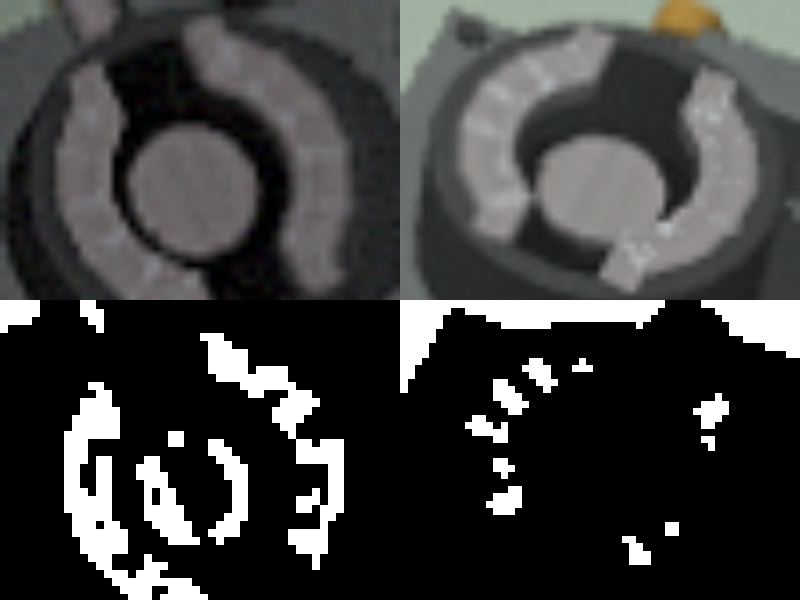

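```bash
python3 - <<'E'
from h import *
from scipy.optimize import least_squares
for n,c,th,c0 in(("top",camera("top"),88,(.552,-.118)),("side",camera("side"),110,(.551,-.113))):
    f=cv2.medianBlur(c["frame"],3).astype(int);v=f.max(2);s=v-f.min(2)
    u0=proj(c,[*c0,.05]).astype(int)
    P=np.array([onz(c,(x,y),.05)[:2] for y in range(u0[1]-35,u0[1]+36) for x in range(u0[0]-35,u0[0]+36) if v[y,x]>th and s[y,x]<14])
    q=np.array(c0)
    for k in range(8):
        r=np.hypot(*(P-q).T);A=P[(r>.0245)&(r<.042)]
        o=least_squares(lambda p:np.hypot(A[:,0]-p[0],A[:,1]-p[1])-p[2],[*q,.03],loss="soft_l1",f_scale=.003);q=o.x[:2]
    d=A-q;a=np.arctan2(d[:,1],d[:,0])
    ang=np.degrees(np.angle(np.exp(2j*a).mean())/2)+90   # slot axis
    r=np.hypot(*d.T);print(n,q.round(4),o.x[2].round(4),len(A),"slot axis",ang%180,np.percentile(r,[2,98]))
    print(np.histogram(np.degrees(a),36,(-180,180))[0])
E
```

```text
top [ 0.5524 -0.1151] 0.0323 457 slot axis 16.345976515159123 [0.02490645 0.03975941]
[ 0  0  0  3 17 18 15 16 16 17 14 16 16 15 16 16 17 12  0  0  0  3 21 16
 16 19 16 16 16 17 15 16 17 17 18 10]
side [ 0.5528 -0.1132] 0.0326 524 slot axis 15.321015821162575 [0.02503245 0.04048316]
[ 4  5  4 12 27 22 19 21 17 19 16 17 16 18 15 17 21  9  0  0  0  6 18 15
 15 16 15 16 17 17 16 22 18 19 24 11]
```

>>> apply_moves(commands=[[60, [0, 0, 0], -7.74], [60, [0, 0, 0], -7.74], [60, [0, 0, 0], -7.74], [60, [0, 0, 0], -7.74], [60, [0, 0, 0], -7.74], [60, [0, 0, 0], -7.74], [60, [0, 0, 0], -7.74], [60, [0, -30, 0], 0], [60, [0, -40, 0], 0], [60, [0, -40, 0], 0], [60, [0, -40, 0], 0], [60, [0, -40, 0], 0]])

```text
time_s: 1.6
tcp_pos: [0.3622, 0.4266, 0.2315]
tool_rot: [-0.258, 0.966, 0.0, 0.0]
contact_force: [0.2, 0.2, -0.6]
grip_width: 0.0514
gripper_force: 0.0
```

>>> apply_moves(commands=[[60, [0, -40, 0], 0], [60, [0, -40, 0], 0], [60, [0, -40, 0], 0], [60, [0, -40, 0], 0], [60, [0, -40, 0], 0], [60, [0, -40, 0], 0], [60, [0, -40, 0], 0], [60, [0, -40, 0], 0], [60, [0, -27, 0], 0], [60, [0, 0, 0], 0], [60, [0, 0, 0], 0]])

```text
time_s: 2.7
tcp_pos: [0.5349, 0.1272, 0.2313]
tool_rot: [-0.258, 0.966, 0.0, -0.0]
contact_force: [0.5, 1.0, 0.2]
grip_width: 0.0514
gripper_force: 0.0
```

```bash
cat >> h.py <<'E'
from scipy.spatial.transform import Rotation as Ro
def st(target=None,hold=None):
    s=observe();M=Ro.from_quat(s["tool_rot"]).as_matrix()
    y=np.degrees(np.arctan2(M[1,1],M[0,1]))
    print("t",s["time_s"],"tcp",s["tcp_pos"].round(4),"toolY",round(y,2),"tilt",M[:,2].round(4),"w",round(s["grip_width"],4),"gf",s["gripper_force"],"F",np.round(s["contact_force"],1),"M",np.round(s["moment"],2),"q",s["joint_pos"].round(2))
    if target is not None: print("tool mm",(M.T@(np.array(target)-s["tcp_pos"])*1000).round(1))
E
python3 - <<'E'
from h import *
st([.538,.117,.069])
T=camera("top");S=camera("side")
for n,c in(("t",T),("s",S)):
    print(proj(c,[.538,.117,.112]))
a=T["frame"][130:250,190:310];b=S["frame"][110:230,180:300]
cv2.imwrite("pics/near.png",cv2.convertScaleAbs(np.hstack([cv2.resize(i,(400,400)) for i in(a,b)]),alpha=1.8))
E
```

```text
t 2.7 tcp [0.5349 0.1272 0.2313] toolY 119.88 tilt [-2.e-04  2.e-04 -1.e+00] w 0.0514 gf 0.0 F [0.5 1.  0.2] M [ 0.01  0.09 -0.  ] q [-0.56  0.13  0.27  1.72 -0.04  1.3   1.81]
tool mm [  2.4 -10.5 162.3]
[238.43593019 192.17063421]
[240.82851019 172.18551471]
```

View pics/near.png

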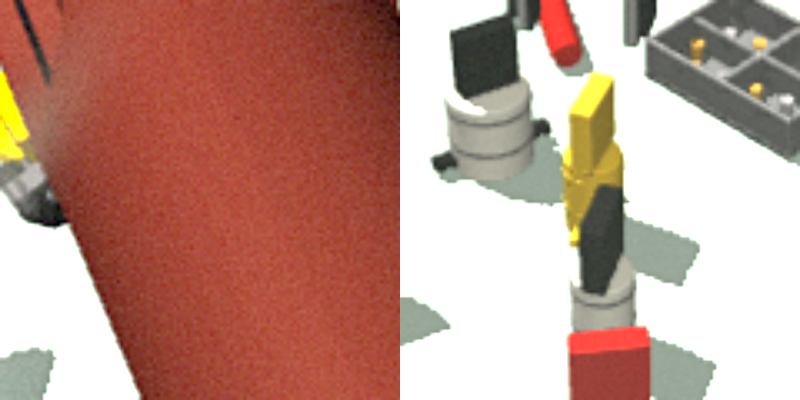

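The side view shows the cartridge at crop position (602,250), untouched, with the fingers still above it. The arm hides it from the top camera. Going down to just above the bar.

>>> apply_moves(commands=[[60, [1, -5, 25], 0], [60, [1.4, -5.5, 30], 0], [60, [0, 0, 30], 0], [60, [0, 0, 25], 0], [60, [0, 0, 0], 0], [60, [0, 0, 0], 0]])

```text
time_s: 3.4
tcp_pos: [0.5378, 0.1181, 0.1218]
tool_rot: [-0.259, 0.966, 0.0, -0.0]
contact_force: [0.6, 0.9, 1.0]
grip_width: 0.0518
gripper_force: 0.0
```

```bash
python3 - <<'E'
from h import *
st([.538,.117,.069])
S=camera("side")
p=observe()["tcp_pos"];print(proj(S,p))
b=S["frame"][130:230,190:290]
cv2.imwrite("pics/near2.png",cv2.convertScaleAbs(cv2.resize(b,(600,600)),alpha=1.8))
E
```

```text
t 3.4 tcp [0.5378 0.1181 0.1218] toolY 120.04 tilt [-4.e-04  0.e+00 -1.e+00] w 0.0518 gf 0.0 F [0.6 0.9 1. ] M [ 0.04 -0.06 -0.06] q [-0.54  0.22  0.27  1.85 -0.07  1.08  1.86]
tool mm [ 0.4 -1.1 52.8]
[240.51848531 167.65261542]
```

View pics/near2.png

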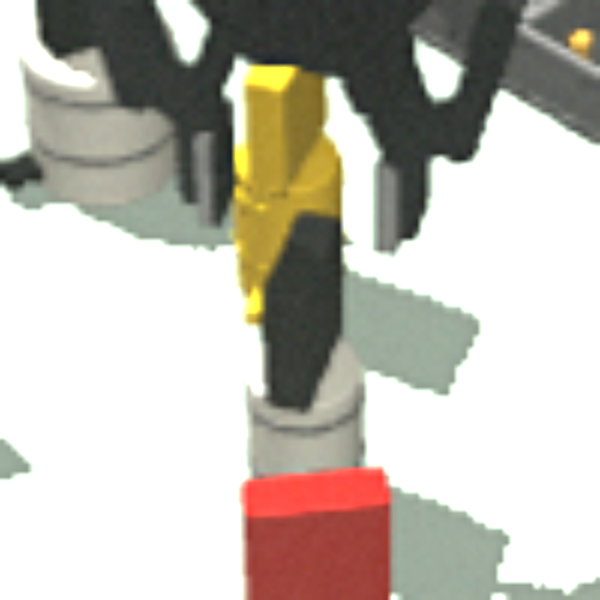

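The fingers stand at (205,215) and (390,245), either side of the bar, and the bar is centred between them. Descending and closing.

>>> apply_moves(commands=[[60, [0, -1, 18], 0], [60, [0, 0, 18], 0], [60, [0, 0, 15], 0], [60, [0, 0, 0], 0], [0, [0, 0, 0], 0], [0, [0, 0, 0], 0], [0, [0, 0, 0], 0], [0, [0, 0, 0], 0], [0, [0, 0, 0], 0], [0, [0, 0, 0], 0]], squeeze=70)

```text
time_s: 4.45
tcp_pos: [0.5394, 0.1167, 0.0716]
tool_rot: [-0.258, 0.966, 0.0, 0.001]
contact_force: [-0.1, 1.1, 6.7]
grip_width: 0.0151
gripper_force: 70.3
```

```bash
python3 - <<'E'
from h import *
st()
E
```

```text
t 4.45 tcp [0.5394 0.1167 0.0716] toolY 119.96 tilt [ 2.1e-03  9.0e-04 -1.0e+00] w 0.0151 gf 70.34529089927673 F [-0.1  1.1  6.7] M [ 0.08  0.17 -0.05] q [-0.53  0.28  0.27  1.9  -0.09  0.97  1.88]
```

>>> apply_moves(commands=[[0, [0, 0, -10], 0], [0, [0, 0, -25], 0], [0, [0, 0, -35], 0], [0, [0, 0, -35], 0], [0, [0, 0, -30], 6.5], [0, [0, 0, -5], 6.5], [0, [3, -12, 0], 0], [0, [6, -24, 0], 0], [0, [6, -24, 0], 0], [0, [6, -25, 0], 0], [0, [6, -25, 0], 0], [0, [6, -25, 0], 0]])

```text
time_s: 5.65
tcp_pos: [0.5452, -0.0247, 0.2094]
tool_rot: [-0.149, 0.989, -0.0, -0.001]
contact_force: [-0.6, 0.5, -3.1]
grip_width: 0.0154
gripper_force: 69.3
```

>>> apply_moves(commands=[[0, [6, -25, 0], 0], [0, [6, -25, 0], 0], [0, [5, -20, 0], 0], [0, [3, -13, 0], 0], [0, [2, -7, 0], 0], [0, [0, 0, 10], 0], [0, [0, 0, 10], 0], [0, [0, 0, 10], 0], [0, [0, 0, 0], 0], [0, [0, 0, 0], 0], [0, [0, 0, 0], 0], [0, [0, 0, 0], 0]])

```text
time_s: 6.85
tcp_pos: [0.5518, -0.1149, 0.1808]
tool_rot: [-0.148, 0.989, -0.0, 0.0]
contact_force: [0.3, -0.9, -2.6]
grip_width: 0.0149
gripper_force: 69.5
```

```bash
python3 - <<'E'
from h import *
st([.5526,-.1145,.13])
T=camera("top");S=camera("side")
for n,c in(("t",T),("s",S)): print(n,proj(c,observe()["tcp_pos"]-[0,0,.05]))
a=T["frame"][130:230,290:390];b=S["frame"][170:290,270:390]
cv2.imwrite("pics/over.png",cv2.convertScaleAbs(np.hstack([cv2.resize(i,(400,400)) for i in(a,b)]),alpha=1.6))
E
```

```text
t 6.85 tcp [ 0.5518 -0.1149  0.1808] toolY 106.97 tilt [ 9.e-04 -0.e+00 -1.e+00] w 0.0149 gf 69.47693109512329 F [ 0.3 -0.9 -2.6] M [-0.01  0.02  0.04] q [-0.29  0.2   0.47  1.77 -0.1   1.2   2.08]
tool mm [-0.8  0.2 50.8]
t [358.83679046 169.32846714]
s [343.05033234 223.57847143]
```

View pics/over.png

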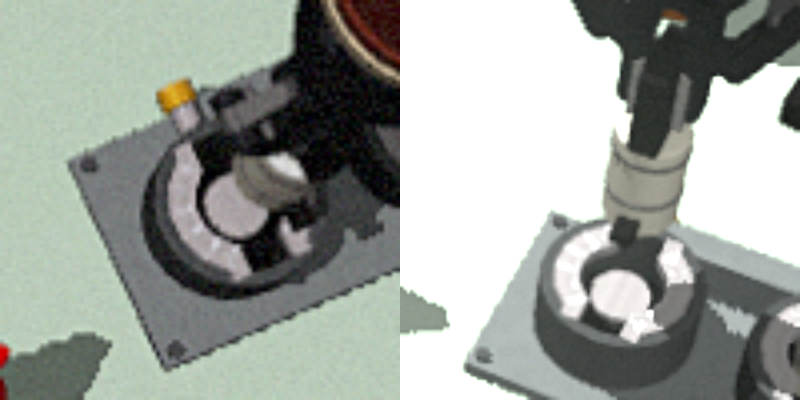

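In the side view the cartridge hangs upright over the port with its lug at (622,230), in line with the slot. The remaining offset is about 2 mm. Lowering it in stages.

>>> apply_moves(commands=[[0, [-1.5, 0, 10], 0], [0, [0, 0, 12], 0], [0, [0, 0, 12], 0], [0, [0, 0, 10], 0], [0, [0, 0, 6], 0], [0, [0, 0, 0], 0], [0, [0, 0, 0], 0]])

```text
time_s: 7.65
tcp_pos: [0.553, -0.1146, 0.1304]
tool_rot: [-0.147, 0.989, -0.0, -0.0]
contact_force: [-0.1, 0.2, -1.6]
grip_width: 0.0156
gripper_force: 69.5
```

>>> apply_moves(commands=[[0, [0, 0, 5], 0], [0, [0, 0, 5], 0], [0, [0, 0, 5], 0], [0, [0, 0, 5], 0], [0, [0, 0, 0], 0]])

```text
time_s: 8.15
tcp_pos: [0.5524, -0.1144, 0.1094]
tool_rot: [-0.147, 0.989, 0.0, -0.001]
contact_force: [0.1, -0.1, -3.1]
grip_width: 0.0155
gripper_force: 69.5
```

```bash
python3 - <<'E'
from h import *
st([.5526,-.1145,.092])
E
```

```text
t 8.15 tcp [ 0.5524 -0.1144  0.1094] toolY 106.95 tilt [-0.0014 -0.     -1.    ] w 0.0155 gf 69.47773575782776 F [ 0.1 -0.1 -3.1] M [ 0.01 -0.02 -0.01] q [-0.27  0.27  0.46  1.84 -0.14  1.06  2.11]
tool mm [-0.2 -0.1 17.4]
```

Lugs are well into the slots (foot about 38 mm up) with no contact so far. Pushing down.

>>> apply_moves(commands=[[0, [0, 0, 4], 0], [0, [0, 0, 4], 0], [0, [0, 0, 4], 0], [0, [0, 0, 4], 0], [0, [0, 0, 2], 0], [0, [0, 0, 0], 0], [0, [0, 0, 0], 0]])

```text
time_s: 8.85
tcp_pos: [0.5532, -0.1146, 0.0926]
tool_rot: [-0.147, 0.989, -0.0, 0.0]
contact_force: [-1.1, 0.2, 4.8]
grip_width: 0.0148
gripper_force: 70.4
```

>>> apply_moves(commands=[[0, [0, 0, 0], 4], [0, [0, 0, 0], 8], [0, [0, 0, 0], 8], [0, [0, 0, 0], 8], [0, [0, 0, 0], 8], [0, [0, 0, 0], 8], [0, [0, 0, 0], 8], [0, [0, 0, 0], 8], [0, [0, 0, 0], 8], [0, [0, 0, 0], 8], [0, [0, 0, 0], 8], [0, [0, 0, 0], 6]])

```text
time_s: 10.05
tcp_pos: [0.5528, -0.115, 0.0925]
tool_rot: [0.597, 0.802, -0.0, 0.0]
contact_force: [-1.3, -0.8, 4.8]
grip_width: 0.015
gripper_force: 70.2
```

>>> apply_moves(commands=[[0, [0, 0, 0], 0], [0, [0, 0, 0], 0]])

```text
time_s: 10.25
tcp_pos: [0.553, -0.1148, 0.0925]
tool_rot: [0.594, 0.805, -0.0, 0.0]
contact_force: [-0.0, -1.3, 4.3]
grip_width: 0.0151
gripper_force: 70.2
```

```bash
python3 - <<'E'
from h import *
st([.5526,-.1145,.0996])
E
```

```text
t 10.25 tcp [ 0.553  -0.1148  0.0925] toolY 17.13 tilt [ 1.e-04 -4.e-04 -1.e+00] w 0.0151 gf 70.24048447608948 F [-0.  -1.3  4.3] M [-0.39  0.34 -0.05] q [-0.49  0.34  0.73  1.87 -0.26  1.04  0.65]
tool mm [ 0.3 -0.3 -7.1]
```

>>> apply_moves(commands=[[0, [0, 0, -2], 0], [0, [0, 0, -2], 0], [0, [0, 0, -2], 0], [0, [0, 0, -1], 0], [0, [0, 0, 0], 0], [0, [0, 0, 0], 0]])

```text
time_s: 10.85
tcp_pos: [0.5529, -0.1147, 0.0993]
tool_rot: [0.595, 0.804, -0.0, 0.0]
contact_force: [-0.2, -1.7, 3.6]
grip_width: 0.0151
gripper_force: 70.2
```

```bash
python3 - <<'E'
from h import *
st([.5526,-.1145,.0996])
E
```

```text
t 10.85 tcp [ 0.5529 -0.1147  0.0993] toolY 16.96 tilt [ 0.e+00 -3.e-04 -1.e+00] w 0.0151 gf 70.1569390296936 F [-0.2 -1.7  3.6] M [-0.7   0.11  0.04] q [-0.49  0.33  0.74  1.86 -0.25  1.05  0.64]
tool mm [ 0.3 -0.2 -0.3]
```

>>> apply_moves(commands=[[0, [0, 0, -1], 0], [0, [0, 0, -0.5], 0], [0, [0, 0, 0], 0], [0, [0, 0, 0], 0]])

```text
time_s: 11.25
tcp_pos: [0.5526, -0.1147, 0.0996]
tool_rot: [0.595, 0.804, -0.001, 0.0]
contact_force: [5.8, -5.2, -11.8]
grip_width: 0.0154
gripper_force: 69.0
```

Locked: the lugs now bear against the lip, with a pull of about 9 N. Easing off, releasing and backing away.

>>> apply_moves(commands=[[0, [0, 0, 0.7], 0], [0, [0, 0, 0], 0], [50, [0, 0, 0], 0], [50, [0, 0, 0], 0], [50, [0, 0, 0], 0], [50, [0, 0, 0], 0], [50, [0, 0, 0], 0], [50, [0, 0, -10], 0], [50, [0, 0, -20], 0], [50, [0, 0, -30], 0], [50, [0, 0, -40], 0], [50, [0, 0, -20], 0]])

```text
time_s: 12.45
tcp_pos: [0.5539, -0.1152, 0.2241]
tool_rot: [0.595, 0.803, 0.001, 0.002]
contact_force: [0.7, -0.4, -0.5]
grip_width: 0.043
gripper_force: 0.0
```

>>> apply_moves(commands=[[50, [20, 0, -20], 0], [50, [40, 0, 0], 0], [50, [40, 0, 0], 0], [50, [40, 0, 0], 0], [50, [40, 0, 0], 0], [50, [40, 0, 0], 0], [50, [40, 0, 0], 0], [50, [0, 0, 0], 0]])

```text
time_s: 13.25
tcp_pos: [0.4753, 0.1397, 0.2407]
tool_rot: [0.592, 0.806, 0.001, -0.001]
contact_force: [0.5, -0.2, -0.1]
grip_width: 0.0429
gripper_force: 0.0
```

```bash
python3 - <<'E'
from h import *
st()
T=camera("top");S=camera("side")
a=T["frame"][110:230,300:460];b=S["frame"][210:330,270:430]
v=np.hstack([cv2.resize(i,(400,300)) for i in(a,b)])
w=np.hstack([cv2.resize(i["frame"],(400,300)) for i in(T,S)])
cv2.imwrite("pics/end.png",cv2.convertScaleAbs(np.vstack([v,w]),alpha=1.6))
E
```

```text
t 13.25 tcp [0.4753 0.1397 0.2407] toolY 17.39 tilt [-2.0e-04  1.6e-03 -1.0e+00] w 0.0429 gf 0.0 F [ 0.5 -0.2 -0.1] M [ 0.02 -0.04 -0.04] q [-0.91 -0.01  0.54  1.84  0.    1.31 -0.07]
```

View pics/end.png

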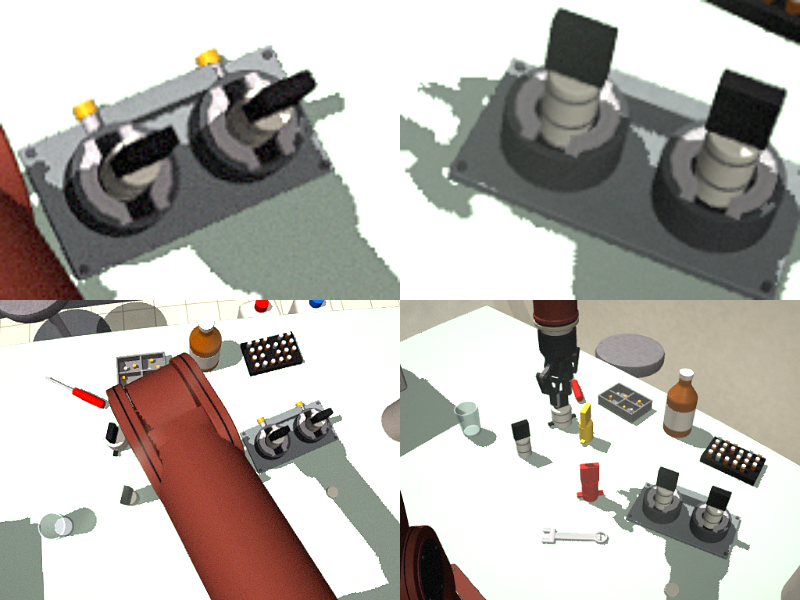

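Both bars lie parallel in the top view, at (145,152) and (283,97), and the fitted cartridge stands upright in the side view. The spares are untouched. One numeric check of height and tilt against the expected bar box.

```bash
python3 - <<'E'
from h import *
a=np.radians(17-90);R=np.array([[np.cos(a),-np.sin(a)],[np.sin(a),np.cos(a)]])
p=np.array([.5526,-.1145])
for n in("side","top"):
    c=camera(n);f=cv2.medianBlur(c["frame"],3)
    for nm,q in(("new",p),("old",p+.12*np.array([np.cos(a),np.sin(a)]))):
        C=np.array([proj(c,[*(q+R@[sx*.022,sy*.008]),.05+z]) for sx in(1,-1) for sy in(1,-1) for z in(.04,.09)])
        lo,hi=C.min(0),C.max(0)
        m=(f.max(2)<(45 if n=="side" else 30)).astype(np.uint8)
        k,l,s,ce=cv2.connectedComponentsWithStats(m,connectivity=4)
        i=l[tuple(np.round((lo+hi)/2).astype(int)[::-1])]
        print(n,nm,"pred",lo.round(1),hi.round(1),"seen",s[i][:2],s[i][:2]+s[i][2:4]-1 if i else None)
E
```

```text
side new pred [326.9 212.2] [357.6 246.2] seen [328 214] [356 244]
side old pred [391.9 235.6] [425.7 269.9] seen [392 238] [423 269]
top new pred [342.2 159.4] [371.9 182.2] seen [344 161] [370 180]
top old pred [395.  135.8] [426.4 159. ] seen [396 139] [425 158]
```

The seen boxes match the locked, upright prediction and the neighbour within 1–2 px. Handing in.

```bash
python3 -c "
from plant import *
print(sign_off())"
```

```text
the job is handed in; nothing more can be done
None
```

The slim two-lug cartridge is locked in the open port, upright with its grip bar square to the slots like its neighbour; it is released, the other two spares were not touched, and the job is handed in at about 13 s.

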